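Dimple a matched pair of shoe-stretcher bars in one stroke

TASK

Take the two long steel bars off their stand together, side by side in one grasp, carry them over without letting either fall, and set them down as a pair in the nest on the feeder's shuttle, then let go. Then take the handwheel's knob and turn the wheel clockwise, seen from above, exactly one full turn, so that the shuttle carries the pair under the head and back out to where it was loaded and the knob ends where it began; let go. Leave the pair of short bars and the other things on the counter alone.

Things in the scene. Friction and masses are not known exactly. Their poses are not given: they have to be found in the camera images.
- long_bar_1: a square-edged plain steel bar, 110 mm long (its x axis), 12 mm wide (y), 14 mm high (z), about 0.1 kg. Origin: centre of its underside. One of the two long bars; at the start they lie parallel on one of two wooden stands, 2 to 5 mm apart, each up to 6 mm off along its length, on the stand's +y side. Underside 26 mm above the counter.
- long_bar_2: a square-edged plain steel bar, 110 mm long (its x axis), 12 mm wide (y), 14 mm high (z), about 0.1 kg. Origin: centre of its underside. The other long bar, on the stand's -y side.
- short_bar_1: a square-edged plain steel bar, 84 mm long (its x axis), 12 mm wide (y), 14 mm high (z), about 0.1 kg. Origin: centre of its underside. One of the two short bars, on the other, equal stand. Not to be moved.
- short_bar_2: a square-edged plain steel bar, 84 mm long (its x axis), 12 mm wide (y), 14 mm high (z), about 0.1 kg. Origin: centre of its underside. The other short bar. Not to be moved.
- stand_long: the fixed wooden stand under the long bars: base 92 mm (x, along the bars) by 60 mm (y), 6 mm thick, with 8 mm thick cross rests at x = +-30 mm carrying the bars 26 mm above the counter; 6 mm high lips at y = +-17 to 23 mm stop the bars sliding off. Between the rests (52 mm) the space beside and under the bars is free: fingers can reach down and push the bars together. Origin: centre of underside.
- feeder: the hand-cranked feeder, fixed to the counter: base plate 160 mm (x) by 350 mm (y), 12 mm thick. Near its -y end is the shuttle with the nest; 80 mm from the nest, at y = -30 mm, a low bridge (the head, 24 mm wide, 156 mm long, top at 90 mm) spans the shuttle's path; the handwheel lies flat at y = +95 mm. Origin: centre of its underside.
- nest (a point): centre of the nest's seat, 46 mm up, where the pair's undersides rest along the feeder's x; moves with the shuttle. Seat: two 8 mm rests at x = +-36 mm. Lips, 8 mm high plus 5 mm flared tops, leave 30 mm in y for the two bars side by side (24 mm); end plates 6 mm high leave 120 mm in x. Between the rests it is free down to 18 mm below the seat, so fingers holding the bars fit there.
- wheel_center (a point): a point on the handwheel's upright axis, at the height of knob_mid. The wheel is a flat dark steel disc, 116 mm across, its top 46 mm above the counter; a connecting rod (top at 57 mm) runs from under the knob to the shuttle. An index line on the rim across from the knob meets a small pointer (top at 51 mm) at home.
- knob_mid (a point): grip point on the handwheel's upright black knob: 16 mm diameter, from 57.5 to 107.5 mm above the counter; this point is 92 mm up, 40 mm from the wheel's axis. The knob spins freely about itself, so it can be held at constant yaw all round. At 0 and after a full turn it is on the feeder's -y side of the axis, nearest the shuttle, 73 mm from the head's nearest edge (centre of knob).
- handwheel (a joint): turn of the handwheel in rad, 0 at the start, growing clockwise seen from above; 6.283 is one full turn. Light friction (0.05 N m); stays where it is left; no stop at one turn (it can run on 0.9 rad). It drives the shuttle 80 mm towards the feeder's +y at half a turn and back home at a full turn.
- tape_roll: a roll of cream tape lying flat, 72 mm across, 19 mm high; a bystander. Origin: centre of its underside.
- polish_tin: a round tin of shoe polish, 77 mm across, 26 mm high; a bystander. Origin: centre of its underside.
Not all that is in view belongs to the job. Leave any red look-alike of the long_bar_1 alone.

How it is judged:
By the outcome, as a careful person would: the job done as asked, in the order asked, and still so for the second after the job is handed in, with the robot touching nothing.
It also fails if it takes over 61 s, if anything falls off the work surface, if the arm or the gripper's body presses on something with over 40 N, if the wrist force passes 120 N, or if a joint passes its speed limit or range.

ROBOT

A 6-joint arm with a two-finger parallel gripper is mounted at the origin on a cart in front of the work surface, level with it; the furniture and walls round the work are solid. World frame = base frame: x ahead of the robot, y to its left, z up, the work surface at z = 0. Lengths are in mm, angles in rad, forces in N, time in s.
With the tool pointing down it reaches from about 350 to 875 mm from the base axis. Payload 4.2 kg.
Tool frame: the origin (TCP) lies on the centre line of the jaws, within the pads' length; the fingertips stand bot.tip_extent ahead of it and the grasp point (between the pads) is the TCP (bot.tip_extent is the distance from the TCP to the fingertips, in mm); z points along the fingers, y is the line along which they close (so a half turn about z gives the same grasp; the last joint's range is limited). The gripper opens to 87 mm and grips with 3 to 60 N. Pads are 19 mm wide; open, the fingers measure 117 mm over their backs; the gripper's body (75 mm by 190 mm) begins 51 mm behind the grasp point.
Start: joints at [-0.883, 0.385, 0.008, 0, -1.194, -0.259], TCP at [259.875, -568.388, 241.55] pointing down, gripper open.
Joint ranges: [-3.14, 3.14], [-1.21, 2.06], [-1.07, 1.41], [-3.16, 2.05], [-2.99, -0.16], [-3.1, 3.1]. Speed limits (rad/s): [2.79, 2.79, 3.14, 3.14, 3.14, 3.14].

INTERFACE

Orientations are given as a unit quaternion [x, y, z, w].
In Python, from bench import bot gives the robot as it stands.
- The arm moves only by the shell command python3 -m creep 'ROWS' [FORCE]. ROWS is JSON, a list of rows, each a list of 3 entries, a list of its own where there are three numbers: the shift along the tool's x, y, z scaled (see below), then the turn, a rotation vector about the tool's x, y, z scaled (see below), then the opening, from -1 (shut) to 1 (fully open). A call has 1 to 8 rows; each row shifts and turns the commanded pose from where the row before left it, along the tool's axes as they then stand; what a row does not reach is not made up. The controller multiplies each number of a shift by 0.05 m and each number of a turn by 0.12 rad. A row lasts 1/10 s, in which the tool goes at most 50 mm and 8.59 degrees, less where a joint would pass 70% of its speed; a pose out of reach is approached as far as the arm can. A call with a number of a shift or a turn outside -1 to 1 is refused whole. A call with a gripper value outside its range is refused whole. The fingers move at their own pace and stop on an object; FORCE is the grip in N (left out, the last holds). Time passes only in rows, so rows that do not move let the fingers close. It gives the time, the measured TCP pose, the force, the opening and the grip force at its end, in the units of the state.
- bot.sense(): the state, without advancing time (a new reading comes with each control period).
- bot.snapshot(name): name is "side" or "top"; returns (picture, depth): 384x512x3 uint8, red, green, blue; 384x512 float32, mm along the optical axis (not along the pixel's ray), 0 where there is no reading.
- bot.get_calibration(name): a dict with "K" (3x3 intrinsics, pixels), "xyz" and "orientation" of the camera in the world. Camera axes: x right, y up, looking along -z (the intrinsics and any distortion apply to the point x, -y, -z); pixel columns grow to the right and rows downward; lengths in mm; the calibration is good to about 2 mm. A picture is of the moment at which its call begins. get_calibration takes no time and is no camera call.
- bot.close_job(): hands the job in; it is judged then, once.
The state is a dict: "clock": time; "qpos": joint angles; "joint_velocities": joint speeds; "joint_efforts": joint torques, N m; "position": TCP position; "tool_rot": TCP orientation; "wrist_force": force on the tool from outside, world axes, zero at the start; "wrist_torque": the same for the moment, N m; "gripper_width": opening from 0.0 (shut) to 1.0 (fully open); "grasp_force": force on a finger pad.
Only numpy, scipy, OpenCV 4.12 (cv2) and the standard library are available. Lean on these libraries where they do the work, as an engineer would, in place of code of your own. Each camera call takes 0.05 s, during which the arm holds its last target. There are 200 camera calls.

## Working session

There is one attempt and no reset: what is moved stays moved. The work goes in short steps, Python scripts to look and compute and a shell command to move; the robot and the scene stay as the last step left them, time stands still between calls to the robot, and variables do not carry over. Pictures are saved under pics/ and viewed, at most 10 in all, crops included, and the job is handed in when it is done.

```bash
ls; mkdir -p pics; cat > h.py <<'E'
import numpy as np, cv2
from scipy.spatial.transform import Rotation as R
from bench import bot
def cloud(n):
    p,d=bot.snapshot(n); c=bot.get_calibration(n)
    K=np.array(c["K"]); h,w=d.shape
    v,u=np.mgrid[:h,:w]
    x=(u-K[0,2])/K[0,0]*d; y=(v-K[1,2])/K[1,1]*d
    P=np.stack([x,-y,-d],-1)@R.from_quat(c["orientation"]).as_matrix().T+np.array(c["xyz"])
    P[d==0]=np.nan
    return p,d,P
E
python3 - <<'E'
from h import *
print(bot.tip_extent, bot.sense()); 
for n in("top","side"):
    c=bot.get_calibration(n);print(c)
    p,d,P=cloud(n); np.savez(f"{n}.npz",p=p,P=P)
    cv2.imwrite(f"pics/{n}0.png",p[...,::-1])
E
```

```text
pics
19.0 {'clock': 0.0, 'qpos': array([-8.83384760e-01,  3.85581352e-01,  6.59514019e-03, -5.08160434e-04,
       -1.19400516e+00, -2.58617054e-01]), 'joint_velocities': array([-0.00016168, -0.00096445,  0.00073198, -0.00130141,  0.00041954,
        0.00015207]), 'joint_efforts': array([ 1.92990578e-04, -3.90667069e+01,  1.87407911e+01,  4.21994314e+00,
        1.10474924e-02, -1.91772474e-04]), 'position': array([ 259.64634806, -567.88100198,  240.43123095]), 'tool_rot': array([-2.12666789e-01,  9.77124136e-01,  1.08460017e-03, -2.89777165e-04]), 'wrist_force': array([-0.40341312, -0.1144527 , -0.09741927]), 'wrist_torque': array([-0.03178031,  0.08614105,  0.01785109]), 'grasp_force': 0.0, 'gripper_width': 1.0030173580341804}
{'K': array([[466.62642278,   0.        , 249.75222651],
       [  0.        , 466.62642278, 198.20899726],
       [  0.        ,   0.        ,   1.        ]]), 'xyz': array([  80.08211769,  240.26201049, 1334.59944528]), 'orientation': array([-0.10356846,  0.17142648,  0.82689002, -0.5254897 ])}
{'K': array([[375.51976492,   0.        , 251.67246242],
       [  0.        , 375.51976492, 187.83741033],
       [  0.        ,   0.        ,   1.        ]]), 'xyz': array([  598.45087905, -1055.62856588,   738.26931718]), 'orientation': array([0.48554178, 0.01629498, 0.00227838, 0.87405861])}
```

View pics/top0.png

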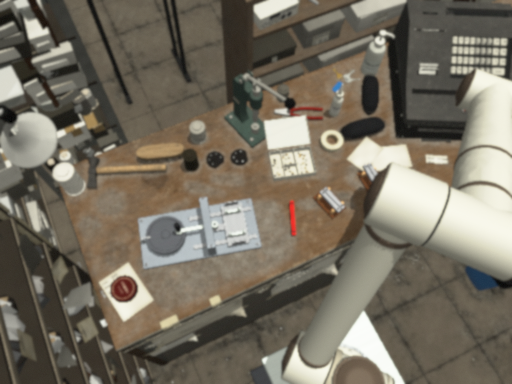

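View pics/side0.png

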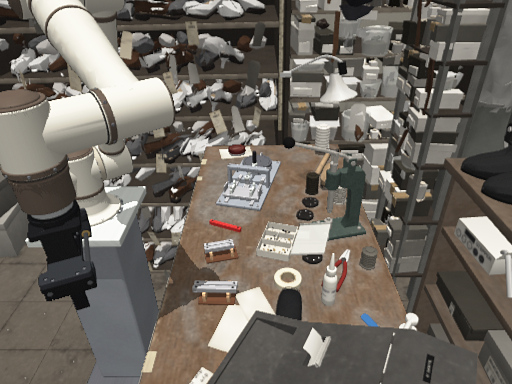

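The top view shows the feeder (wheel at 166,236, nest at about 235,225), the red look-alike (293,218), one stand at (330,202), and a second at (368,175) partly behind the arm. In the side view the candidates are stand A (219,248) and stand B (215,290). I'll measure the bar lengths to tell which is which.

```bash
python3 - <<'E'
from h import *
z=np.load("side.npz");p=z["p"];P=z["P"]
cv2.imwrite("pics/crop_side.png",cv2.resize(p[230:315,180:260][...,::-1],None,fx=7,fy=7,interpolation=cv2.INTER_CUBIC))
for nm,(r0,r1,c0,c1) in dict(A=(235,265,195,245),B=(272,308,180,250)).items():
    Q=P[r0:r1,c0:c1].reshape(-1,3); Q=Q[(Q[:,2]>34)&(Q[:,2]<50)]
    m=np.median(Q,0); Q=Q[np.linalg.norm(Q[:,:2]-m[:2],axis=1)<75]
    rc=cv2.minAreaRect(Q[:,:2].astype(np.float32)); print(nm,len(Q),m,rc)
z=np.load("top.npz");P=z["P"]
for nm,(r0,r1,c0,c1) in dict(A=(183,220,310,350),wheel=(205,265,140,195),feeder=(190,272,130,270)).items():
    Q=P[r0:r1,c0:c1].reshape(-1,3)
    lo,hi=dict(A=(34,50),wheel=(40,52),feeder=(8,130))[nm]
    Q=Q[(Q[:,2]>lo)&(Q[:,2]<hi)]
    print(nm,len(Q),np.median(Q,0),cv2.minAreaRect(Q[:,:2].astype(np.float32)))
Q=P[205:265,140:195].reshape(-1,3); Q=Q[(Q[:,2]>90)];print("knob",len(Q),Q.mean(0),Q[:,2].max())
E
```

```text
A 217 [ 467.85101112 -233.30750354   38.93006222] ((468.8706359863281, -232.0307159423828), (82.94481658935547, 37.923553466796875), 6.907235145568848)
B 404 [ 473.26024666 -389.56074684   39.03086231] ((473.9544677734375, -387.0808410644531), (30.124675750732422, 111.11676025390625), 88.3930892944336)
A 235 [ 466.68407188 -227.42279062   39.00895797] ((468.02630615234375, -226.88304138183594), (84.5590591430664, 39.55027770996094), 17.053348541259766)
wheel 1023 [572.44511582 271.11508372  43.91854153] ((571.1710815429688, 265.20361328125), (122.5257568359375, 115.57688903808594), 34.226192474365234)
feeder 5701 [542.63310592 174.85270753  21.19821671] ((534.3070678710938, 169.25469970703125), (401.3409118652344, 209.22825622558594), 71.40959167480469)
knob 30 [561.54357979 228.22523128 103.59196914] 110.5306328447748
```

View pics/crop_side.png

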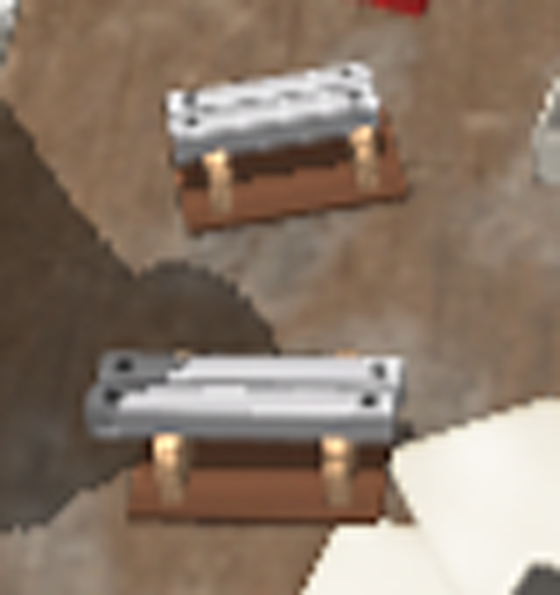

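Stand B, the one nearest the side camera, holds the long bars: 111 mm measured against 83 mm on stand A, and they overhang the stand. The red bar is the look-alike. Next I'll refine the bars and the feeder.

```bash
python3 - <<'E'
from h import *
S=np.load("side.npz");T=np.load("top.npz")
def comp(P,win,lo,hi):
    r0,r1,c0,c1=win
    m=np.zeros(P.shape[:2],np.uint8); Z=np.nan_to_num(P[...,2],nan=-999)
    m[r0:r1,c0:c1]=((Z>lo)&(Z<hi))[r0:r1,c0:c1]
    n,l,s,_=cv2.connectedComponentsWithStats(m,connectivity=4); k=1+s[1:,4].argmax()
    return l==k
def rep(nm,P,m):
    Q=P[m].astype(np.float32); (c,wh,a)=cv2.minAreaRect(Q[:,:2]); b=cv2.boxPoints((c,wh,a))
    e=[b[1]-b[0],b[2]-b[1]]; e=max(e,key=np.linalg.norm)
    print(nm,len(Q),np.round(c,1),np.round(wh,1),"yaw long",np.degrees(np.arctan2(e[1],e[0])).round(1),"zmed",np.median(Q[:,2]))
w=(272,308,180,250)
for lo in (36.5,38,39): rep("B side",S["P"],comp(S["P"],w,lo,43))
for lo in (36.5,38): rep("A side",S["P"],comp(S["P"],(235,265,195,245),lo,43)); rep("A top",T["P"],comp(T["P"],(183,220,310,350),lo,43))
m=comp(T["P"],(190,272,130,270),8,130); rep("feeder top",T["P"],m)
m=comp(T["P"],(190,272,130,270),8,16); rep("plate top",T["P"],m)
m=comp(S["P"],(145,215,205,290),8,130); rep("feeder side",S["P"],m)
m=comp(T["P"],(200,268,135,200),41,50); rep("wheel top",T["P"],m)
m=comp(T["P"],(195,265,195,225),84,95); rep("head top",T["P"],m)
m=comp(S["P"],(145,215,205,290),84,95); rep("head side",S["P"],m)
for n,Dd,w in(("top",T,(205,265,140,195)),("side",S,(140,200,230,290))):
    m=comp(Dd["P"],w,98,115); q=Dd["P"][m]; print("knob",n,len(q),q.mean(0))
for n,Dd,w in(("top",T,(195,255,210,265)),("side",S,(150,210,215,280))):
    m=comp(Dd["P"],w,47,64); rep("nest "+n,Dd["P"],m)
a=cv2.resize(T["p"][190:275,130:270][...,::-1],None,fx=5,fy=5,interpolation=cv2.INTER_CUBIC)
b=cv2.resize(S["p"][145:215,200:290][...,::-1],None,fx=5,fy=5,interpolation=cv2.INTER_CUBIC)
b=cv2.copyMakeBorder(b,0,0,0,a.shape[1]-b.shape[1],0) 
cv2.imwrite("pics/feed_top.png",a);cv2.imwrite("pics/feed_side.png",b)
E
```

```text
Traceback (most recent call last):
cv2.error: OpenCV(4.12.0) /io/opencv/modules/imgproc/src/convhull.cpp:143: error: (-215:Assertion failed) total >= 0 && (depth == CV_32F || depth == CV_32S) in function 'convexHull'
```

```bash
cat > m.py <<'E'
from h import *
def comp(P,win,lo,hi):
    r0,r1,c0,c1=win
    m=np.zeros(P.shape[:2],np.uint8); Z=np.nan_to_num(P[...,2],nan=-999)
    m[r0:r1,c0:c1]=((Z>lo)&(Z<hi))[r0:r1,c0:c1]
    n,l,s,_=cv2.connectedComponentsWithStats(m,connectivity=4)
    return l==(1+s[1:,4].argmax() if n>1 else 99)
def rep(nm,P,m):
    Q=np.ascontiguousarray(P[m],dtype=np.float32)
    if len(Q)<5: print(nm,"few"); return
    (c,wh,a)=cv2.minAreaRect(np.ascontiguousarray(Q[:,:2])); b=cv2.boxPoints((c,wh,a))
    e=max([b[1]-b[0],b[2]-b[1]],key=np.linalg.norm)
    print(nm,len(Q),np.round(c,1),np.round(wh,1),"yaw long",np.degrees(np.arctan2(e[1],e[0])).round(1),"zmed",np.median(Q[:,2]).round(1))
E
python3 - <<'E'
from m import *
S=np.load("side.npz");T=np.load("top.npz")
w=(272,308,180,250)
for lo in (36.5,38,39): rep("B side",S["P"],comp(S["P"],w,lo,43))
for lo in (36.5,38): rep("A side",S["P"],comp(S["P"],(235,265,195,245),lo,43)); rep("A top",T["P"],comp(T["P"],(183,220,310,350),lo,43))
m=comp(T["P"],(190,272,130,270),8,130); rep("feeder top",T["P"],m)
m=comp(T["P"],(190,272,130,270),8,16); rep("plate top",T["P"],m)
m=comp(S["P"],(145,215,205,290),8,130); rep("feeder side",S["P"],m)
m=comp(T["P"],(200,268,135,200),41,50); rep("wheel top",T["P"],m)
m=comp(T["P"],(195,265,195,225),84,95); rep("head top",T["P"],m)
m=comp(S["P"],(145,215,205,290),84,95); rep("head side",S["P"],m)
for n,Dd,w in(("top",T,(205,265,140,195)),("side",S,(140,200,230,290))):
    m=comp(Dd["P"],w,98,115); q=Dd["P"][m]; print("knob",n,len(q),q.mean(0))
for n,Dd,w in(("top",T,(195,255,210,265)),("side",S,(150,210,215,280))):
    m=comp(Dd["P"],w,47,64); rep("nest "+n,Dd["P"],m)
a=cv2.resize(T["p"][190:275,130:270][...,::-1],None,fx=5,fy=5,interpolation=cv2.INTER_CUBIC)
cv2.imwrite("pics/feed_top.png",a)
E
```

```text
B side 353 [ 473.9 -387.8] [ 29.9 110.8] yaw long -2.6 zmed 39.3
B side 275 [ 473.9 -388.2] [ 29.5 110.7] yaw long -2.9 zmed 39.6
B side 39 [ 516.9 -388. ] [27.5 22.3] yaw long 80.0 zmed 39.9
A side 191 [ 468.1 -231.9] [83.1 29.7] yaw long 13.7 zmed 39.3
A top 137 [ 466.6 -228.5] [82.6 26.9] yaw long 13.6 zmed 39.4
A side 150 [ 468.5 -232.2] [83.1 28.3] yaw long 11.2 zmed 39.7
A top 47 [ 484.2 -228.1] [45.6 18.4] yaw long 15.5 zmed 40.1
feeder top 5692 [550.3 175.4] [349.8 161.8] yaw long 76.0 zmed 21.3
plate top 1046 [533.5 259.9] [193.6  90.2] yaw long 77.6 zmed 11.6
feeder side 2264 [551.2 171.6] [354.4 161.1] yaw long 76.1 zmed 25.6
wheel top 887 [574.6 268.2] [112.6 115.8] yaw long -13.8 zmed 44.1
head top 212 [521.8 151.4] [ 22.9 112. ] yaw long -14.0 zmed 86.3
head side 47 [497.  153.1] [28.1 57.8] yaw long -15.0 zmed 85.6
knob top 24 [562.43560234 228.39684771 105.48011852]
knob side 13 [562.88408841 224.57340133 103.41209887]
nest top 36 [538.1 126.8] [18. 18.] yaw long -59.7 zmed 55.7
nest side 31 [543.1 135.5] [43.1 17.4] yaw long 69.4 zmed 54.9
```

View pics/feed_top.png

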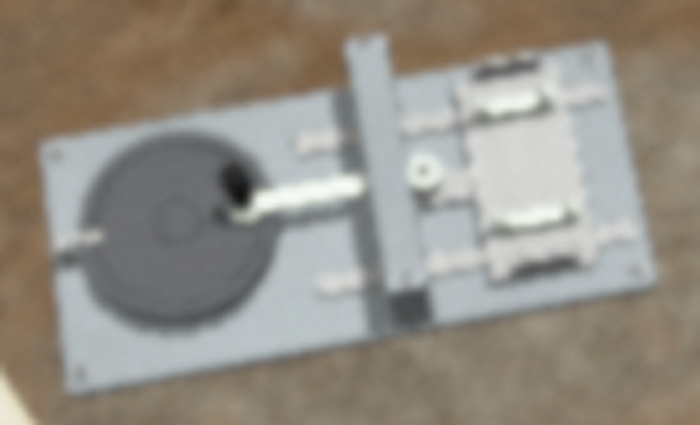

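The view shows the wheel at (180,220) with its knob at (235,185), the head bar at (385,165), and the empty nest with end plates at (505,65) and (545,268) and white lips at (510,103) and (537,215). The feeder's yaw is about -14°. The cameras disagree by about 3.5 mm in y, so I'll use the mean of the two.

```bash
cat > to.py <<'E'
# usage: to.py x y z baryaw_deg -> needed turn (tool z) then shift in the tool axes after the turn, in command units
import sys; from h import *
x,y,z,a=map(float,sys.argv[1:5]); s=bot.sense(); r=R.from_quat(s["tool_rot"])
ty=r.apply([0,1,0]); cur=np.degrees(np.arctan2(ty[1],ty[0]))
d=(a+90-cur+90)%180-90
A=np.radians(a+90 if abs((a+90-cur+180)%360-180)<90 else a-90)
Y=np.array([np.cos(A),np.sin(A),0]);Z=np.array([0,0,-1.]);X=np.cross(Y,Z)
g=np.array([x,y,z])-s["position"]
tilt=r.inv().apply([0,0,-1.])
print("t",round(s["clock"],2),"pos",s["position"].round(1),"bar yaw",round(cur-90,2),"tilt(rv xy)",np.round([-tilt[1],tilt[0]],4),"F",s["wrist_force"].round(1),"w",round(s["gripper_width"]*87,1),"g",round(s["grasp_force"],1),"q6",s["qpos"][5].round(2))
print("turn z units",round(-np.radians(d)/.12,2),"shift units",np.round([g@X/50,g@Y/50,g@Z/50],3))
E
python3 to.py 473.5 -386.2 150 -2.7
python3 -m creep '[[[0,0,0],[0,0,0.99],1],[[0,0,0],[0,0,0.99],1],[[0,0,0],[0,0,0.99],1],[[0,0,0],[0,0,0.99],1],[[-0.5,0.48,0],[0,0,0],1],[[-0.6,0.55,0],[0,0,0],1],[[-0.6,0.55,0],[0,0,0],1],[[-0.6,0.55,0],[0,0,0],1]]'; python3 to.py 473.5 -386.2 150 -2.7
```

```text
t 0.1 pos [ 259.6 -568.   240.6] bar yaw 24.56 tilt(rv xy) [ 0.002  -0.0001] F [-0.3 -0.2  0.4] w 87.1 g 0.0 q6 -0.26
turn z units 3.96 shift units [-4.101  3.833  1.811]
clock: 0.9
position: [380.4, -466.1, 241.0]
tool_rot: [0.024, 1.0, 0.0, -0.0]
wrist_force: [0.8, -0.2, -0.2]
gripper_width: 1.001
grasp_force: 0.0
t 0.9 pos [ 380.4 -466.1  241. ] bar yaw -2.69 tilt(rv xy) [ 0.0008 -0.0008] F [ 0.8 -0.2 -0.2] w 87.1 g 0.0 q6 -1.0
turn z units 0.0 shift units [-1.785  1.684  1.821]
```

```bash
python3 -m creep '[[[-0.6,0.55,0.2],[0,0,0],1],[[-0.6,0.55,0.5],[0,0,0],1],[[-0.4,0.4,0.6],[0,0,0],1],[[0,0,0.5],[0,0,0],1],[[0,0,0],[0,0,0],1],[[0,0,0],[0,0,0],1]]'; python3 to.py 473.5 -386.2 33 -2.7; python3 - <<'E'
from m import *
p,d,P=cloud("side"); 
rep("B",P,comp(P,(272,308,180,250),36.5,43))
a=cv2.resize(p[195:315,150:280][...,::-1],None,fx=4,fy=4,interpolation=cv2.INTER_CUBIC)
q,_,PT=cloud("top"); rep("Bt",PT,comp(PT,(150,200,340,400),36.5,43))
b=cv2.resize(q[120:240,300:430][...,::-1],None,fx=4,fy=4,interpolation=cv2.INTER_CUBIC)[:, :280]
cv2.imwrite("pics/hover.png",np.hstack([a,b]))
E
```

```text
clock: 1.5
position: [463.0, -396.4, 151.6]
tool_rot: [0.023, 1.0, -0.0, -0.001]
wrist_force: [-0.2, -0.4, 0.1]
gripper_width: 1.004
grasp_force: 0.0
t 1.5 pos [ 463.  -396.4  151.6] bar yaw -2.64 tilt(rv xy) [-0.0002 -0.0011] F [-0.2 -0.4  0.1] w 87.3 g 0.0 q6 -1.17
turn z units 0.01 shift units [-0.201  0.214  2.371]
B 363 [ 473.5 -387.3] [ 29.7 111.5] yaw long -2.1 zmed 39.1
Bt few
```

View pics/hover.png

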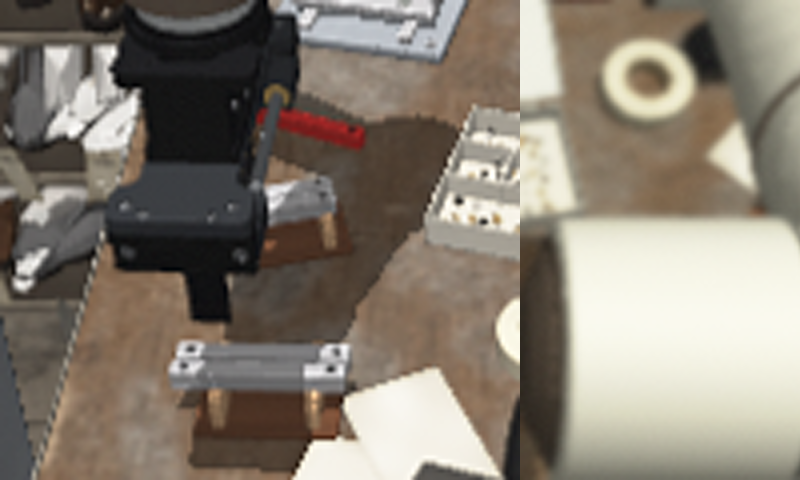

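The finger is at crop (208,295) and the long pair spans (170–350, 345–385), with the gripper about 10 mm to its left. I'll compare the finger in the cloud with the robot's own pose to get the side camera's bias.

```bash
python3 - <<'E'
from m import *
p,d,P=cloud("side"); s=bot.sense(); print(s["position"])
Q=P[240:282,185:222].reshape(-1,3); Q=Q[(Q[:,2]>128)&(Q[:,2]<160)&(abs(Q[:,0]-463)<25)]
for lo in (130,140,150):
    q=Q[(Q[:,2]>lo)&(Q[:,2]<lo+10)]
    if len(q): print(lo,len(q),q.min(0),q.max(0),np.median(q,0))
E
```

```text
[ 463.4547258  -397.19817372  153.38857013]
130 17 [ 450.51766706 -450.51297143  134.83933335] [ 470.92539124 -447.48278733  139.90393731] [ 459.5028361  -448.53482972  137.03392075]
140 35 [ 449.40707856 -450.99489898  140.08985643] [ 471.55480449 -444.712191    149.03012665] [ 460.93815362 -448.94653413  145.10448835]
150 32 [ 450.11102382 -451.97135538  150.82323985] [ 471.08326061 -352.66462375  159.70457775] [ 461.53756451 -449.63725071  154.13862103]
```

```bash
python3 -m creep '[[[-0.22,0.215,0],[0,0,0],1],[[0,0,0.5],[0,0,0],1],[[0,0,0.5],[0,0,0],1],[[0,0,0.4],[0,0,0],1],[[0,0,0],[0,0,0],1],[[0,0,0],[0,0,0],1]]'; python3 to.py 475 -387 33 -2.5; python3 - <<'E'
from m import *
p,d,P=cloud("side")
rep("B",P,comp(P,(272,308,180,250),36.5,43))
a=cv2.resize(p[235:315,160:270][...,::-1],None,fx=7,fy=7,interpolation=cv2.INTER_CUBIC)
cv2.imwrite("pics/near.png",a)
E
```

```text
clock: 2.25
position: [475.3, -386.2, 82.5]
tool_rot: [0.023, 1.0, -0.0, 0.001]
wrist_force: [0.7, 0.3, 0.2]
gripper_width: 1.002
grasp_force: 0.0
t 2.25 pos [ 475.3 -386.2   82.5] bar yaw -2.64 tilt(rv xy) [-0.0009  0.0011] F [0.7 0.3 0.2] w 87.2 g 0.0 q6 -1.2
turn z units -0.02 shift units [ 0.006 -0.016  0.991]
B 154 [ 502.4 -388.3] [55.5 28.4] yaw long 2.2 zmed 39.0
```

View pics/near.png

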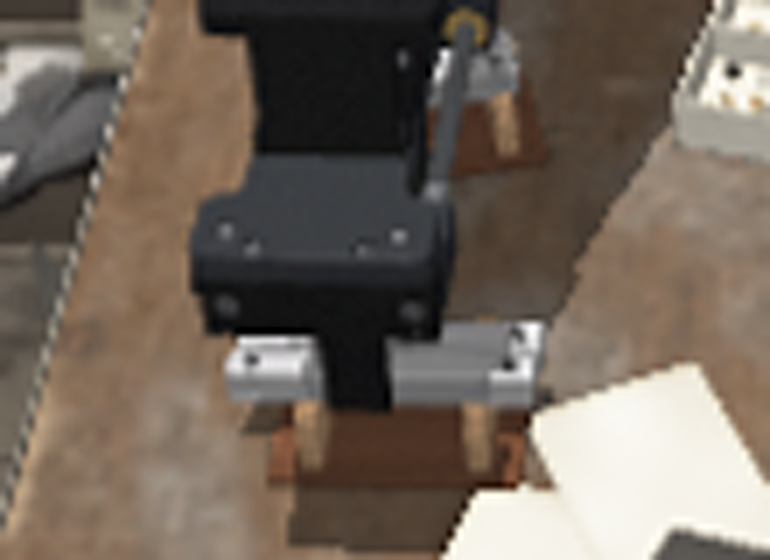

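The front finger (355,360) lies between the rests (312 and 480) and in front of the bars, so after allowing for perspective it is centred to within about 2 mm. I'll descend and close gently.

```bash
python3 -m creep '[[[-0.03,-0.01,0.3],[0,0,0],1],[[0,0,0.3],[0,0,0],1],[[0,0,0.25],[0,0,0],1],[[0,0,0.12],[0,0,0],1],[[0,0,0],[0,0,0],1],[[0,0,0],[0,0,0],1],[[0,0,0],[0,0,0],0.0],[[0,0,0],[0,0,0],0.0]]' 10;  python3 to.py 475 -387 33 -2.5
python3 -m creep '[[[0,0,0],[0,0,0],-0.2],[[0,0,0],[0,0,0],-0.4],[[0,0,0],[0,0,0],-1],[[0,0,0],[0,0,0],-1],[[0,0,0],[0,0,0],-1],[[0,0,0],[0,0,0],-1]]' 10;  python3 to.py 475 -387 33 -2.5
```

```text
clock: 3.1
position: [476.4, -386.7, 33.7]
tool_rot: [0.023, 1.0, -0.0, 0.001]
wrist_force: [0.1, 0.4, -0.4]
gripper_width: 0.895
grasp_force: 0.0
t 3.1 pos [ 476.4 -386.7   33.7] bar yaw -2.65 tilt(rv xy) [-0.0006  0.0012] F [ 0.1  0.4 -0.4] w 77.8 g 0.0 q6 -1.2
turn z units -0.02 shift units [ 0.028 -0.008  0.015]
clock: 3.7
position: [476.0, -386.5, 33.0]
tool_rot: [0.023, 1.0, 0.0, -0.0]
wrist_force: [-0.2, -0.6, 0.3]
gripper_width: 0.359
grasp_force: 0.0
t 3.7 pos [ 476.  -386.5   33. ] bar yaw -2.66 tilt(rv xy) [ 0.     -0.0001] F [-0.2 -0.6  0.3] w 31.2 g 0.0 q6 -1.2
turn z units -0.02 shift units [ 0.02  -0.012  0.001]
```

```bash
python3 -m creep '[[[0,0,0],[0,0,0],-1],[[0,0,0],[0,0,0],-1],[[0,0,0],[0,0,0],-1],[[0,0,0],[0,0,0],-1]]' 15;  python3 -m creep '[[[0,0,0],[0,0,0],-1],[[0,0,0],[0,0,0],-1],[[0,0,0],[0,0,0],-1],[[0,0,0],[0,0,0],-1]]' 50;  python3 to.py 475 -387 33 -2.5
```

```text
clock: 4.1
position: [476.1, -386.5, 33.0]
tool_rot: [0.023, 1.0, -0.0, 0.0]
wrist_force: [0.1, -0.2, 0.1]
gripper_width: 0.276
grasp_force: 15.0
clock: 4.5
position: [476.0, -386.5, 33.0]
tool_rot: [0.023, 1.0, 0.0, -0.0]
wrist_force: [0.2, 0.5, -0.8]
gripper_width: 0.269
grasp_force: 50.0
t 4.5 pos [ 476.  -386.5   33. ] bar yaw -2.66 tilt(rv xy) [ 0. -0.] F [ 0.2  0.5 -0.8] w 23.4 g 50.0 q6 -1.2
turn z units -0.02 shift units [ 0.02  -0.011  0.   ]
```

Both bars are held (opening about 24 mm). Lifting.

```bash
python3 -m creep '[[[0,0,-0.1],[0,0,0],-1],[[0,0,-0.3],[0,0,0],-1],[[0,0,-0.4],[0,0,0],-1],[[0,0,-0.5],[0,0,0],-1],[[0,0,-0.5],[0,0,0],-1],[[0,0,-0.5],[0,0,0],-1],[[0,0,-0.3],[0,0,0],-1],[[0,0,0],[0,0,0],-1]]' 50;  python3 - <<'E'
from m import *
p,d,P=cloud("side");s=bot.sense();z=s["position"][2];print(s["position"],s["gripper_width"])
m=comp(P,(180,300,150,260),z-12,z+9); rep("pair",P,m)
ys,xs=np.where(m);print(xs.min(),xs.max(),ys.min(),ys.max())
cv2.imwrite("pics/held.png",cv2.resize(p[200:280,140:260][...,::-1],None,fx=6,fy=6,interpolation=cv2.INTER_CUBIC))
E
python3 to.py 524.1 66.8 170 -14
```

```text
clock: 5.3
position: [477.1, -387.0, 165.8]
tool_rot: [0.023, 1.0, -0.001, 0.002]
wrist_force: [0.5, 0.3, -2.0]
gripper_width: 0.267
grasp_force: 50.0
[ 476.20343499 -386.39043762  163.84939754] 0.26980686941391896
pair 119 [ 514.9 -390.4] [24.2 31.9] yaw long -2.8 zmed 169.6
221 235 241 251
t 5.35 pos [ 476.2 -386.4  163.8] bar yaw -2.67 tilt(rv xy) [-0.0003  0.0019] F [-1.1  0.  -1.7] w 23.5 g 50.0 q6 -1.2
turn z units 1.65 shift units [ 1.263  9.026 -0.123]
```

View pics/held.png

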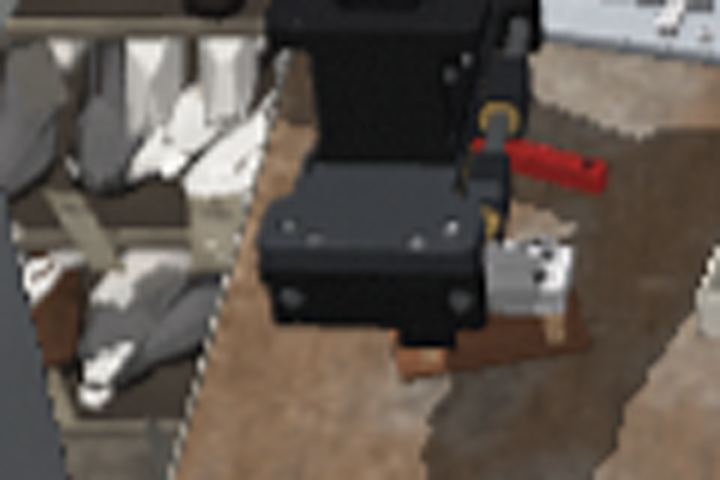

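The pair is held level. Its right end is at crop (570,270) and shows almost no stagger, and its centre is within about 1 mm of the TCP. Carrying it over.

```bash
python3 -m creep '[[[0,0,0],[0,0,0.41],-1],[[0,0,0],[0,0,0.42],-1],[[0,0,0],[0,0,0.41],-1],[[0,0,0],[0,0,0.41],-1],[[0.04,0.3,-0.12],[0,0,0],-1],[[0.08,0.55,0],[0,0,0],-1],[[0.11,0.75,0],[0,0,0],-1],[[0.11,0.75,0],[0,0,0],-1]]' 50; python3 -m creep '[[[0.11,0.75,0],[0,0,0],-1],[[0.11,0.75,0],[0,0,0],-1],[[0.11,0.75,0],[0,0,0],-1],[[0.11,0.75,0],[0,0,0],-1],[[0.11,0.75,0],[0,0,0],-1],[[0.11,0.75,0],[0,0,0],-1],[[0.11,0.75,0],[0,0,0],-1],[[0.08,0.55,0],[0,0,0],-1]]' 50; python3 to.py 524.1 66.8 120 -14
```

```text
clock: 6.15
position: [487.2, -266.5, 168.1]
tool_rot: [0.122, 0.993, 0.0, -0.001]
wrist_force: [0.1, 0.2, -1.4]
gripper_width: 0.266
grasp_force: 50.0
clock: 6.95
position: [516.0, 25.8, 168.5]
tool_rot: [0.121, 0.993, -0.0, -0.001]
wrist_force: [0.4, -0.8, -2.1]
gripper_width: 0.269
grasp_force: 50.0
t 6.95 pos [516.   25.8 168.5] bar yaw -13.86 tilt(rv xy) [-0.0003 -0.0013] F [ 0.4 -0.8 -2.1] w 23.4 g 50.0 q6 -2.18
turn z units 0.02 shift units [0.04  0.834 0.97 ]
```

```bash
python3 -m creep '[[[0.02,0.4,0],[0,0,0.02],-1],[[0.02,0.43,0.2],[0,0,0],-1],[[0,0,0.5],[0,0,0],-1],[[0,0,0.5],[0,0,0],-1],[[0,0,0.15],[0,0,0],-1],[[0,0,0],[0,0,0],-1],[[0,0,0],[0,0,0],-1]]' 50; python3 to.py 524.1 66.8 53 -14; python3 - <<'E'
from m import *
p,d,P=cloud("side");np.savez("side2.npz",p=p,P=P)
q,_,PT=cloud("top");np.savez("top2.npz",p=q,P=PT)
a=cv2.resize(p[140:220,190:290][...,::-1],None,fx=5,fy=5,interpolation=cv2.INTER_CUBIC)
b=cv2.resize(q[190:270,200:260][...,::-1],None,fx=5,fy=5,interpolation=cv2.INTER_CUBIC)
cv2.imwrite("pics/nest1.png",np.hstack([a,b]))
E
```

```text
clock: 7.65
position: [525.6, 64.3, 102.3]
tool_rot: [0.123, 0.992, 0.0, 0.001]
wrist_force: [-0.3, 0.0, -2.6]
gripper_width: 0.27
grasp_force: 50.0
t 7.65 pos [525.6  64.3 102.3] bar yaw -14.1 tilt(rv xy) [0.0004 0.0011] F [-0.3  0.  -2.6] w 23.4 g 50.0 q6 -2.25
turn z units -0.01 shift units [0.04  0.041 0.987]
```

View pics/nest1.png

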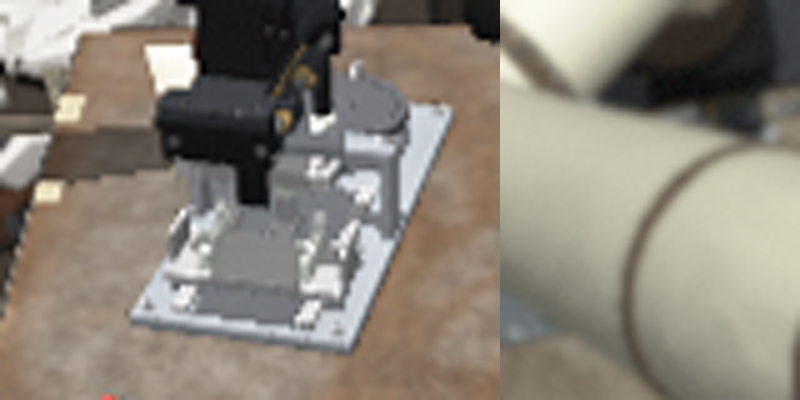

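The top camera is blocked by the arm. In the side crop the bar ends show at about (195,185) and (305,190), above the nest lips at (215,225) and (310,235). I'll calibrate the side camera against the held pair.

```bash
python3 - <<'E'
from m import *
X=np.array([np.cos(np.radians(-14)),np.sin(np.radians(-14))]);Y=np.array([-X[1],X[0]])
A=np.load("side.npz");B=np.load("side2.npz");s=bot.sense()
O=np.array([550.7,173.5]) # guessed feeder origin
f=lambda P:np.stack([(P[...,:2]-O)@X,(P[...,:2]-O)@Y,P[...,2]],-1)
FA,FB=f(A["P"]),f(B["P"]);g=B["p"].max(-1)
t=(s["position"][:2]-O);print("tcp in feeder",t@X,t@Y)
m=(FB[...,2]>92)&(FB[...,2]<113)&(abs(FB[...,0])<75)&(abs(FB[...,1]+110)<30)&(g>85)
q=FB[m];print("pair",len(q),np.percentile(q[:,0],[0,2,98,100]).round(1))
for lo in(92,96,100,104,107):
    k=q[(q[:,2]>lo)&(q[:,2]<lo+4)]; print(lo,len(k),np.percentile(k[:,1],[0,20,50,100]).round(1) if len(k) else "", (k[:,0].min(),k[:,0].max()) if len(k) else "")
# feeder plate front edge & sides, side camera first picture
F=FA; Z=F[...,2]
pl=(Z>9)&(Z<15)&(abs(F[...,0])<95)&(F[...,1]<-60)&(F[...,1]>-200); r=F[pl]
for x0 in range(-70,80,20):
    k=r[(abs(r[:,0]-x0)<10)]; print("front y at x",x0,np.percentile(k[:,1],[0,2]).round(1),end="; ")
print()
for y0 in(-165,-150,-135,-90,-75):
    k=r[abs(r[:,1]-y0)<7.5]; print("y",y0,"x range",k[:,0].min().round(1),k[:,0].max().round(1))
# nest lips/end plates: bins of height above 47 in nest area
k=F[(Z>48)&(Z<62)&(abs(F[...,0])<75)&(abs(F[...,1]+110)<40)]
print(len(k)); print(k[k[:,0].argsort()].round(0).astype(int)[::2].tolist())
E
```

```text
tcp in feeder 2.3237806763830133 -111.97707982741464
pair 121 [-56.1 -53.8  54.2  54.5]
92 6 [-123.2 -121.9 -120.4 -103.2] (np.float64(-42.08650388786743), np.float64(53.561408108361036))
96 25 [-126.8 -125.2 -123.6 -114.7] (np.float64(-54.97975529568264), np.float64(53.077120992713084))
100 23 [-125.9 -124.5 -123.  -106.4] (np.float64(-56.078869021071455), np.float64(54.514848110268794))
104 34 [-128.6 -124.6 -122.  -101.2] (np.float64(-50.39466762519141), np.float64(54.181586383769485))
107 42 [-129.3 -121.9 -115.3  -99.8] (np.float64(14.894344617096504), np.float64(54.5499389590339))
front y at x -70 [-179.1 -178.5]; front y at x -50 [-177.9 -177.9]; front y at x -30 [-176.6 -175.6]; front y at x -10 [-175.7 -175.2]; front y at x 10 [-176.2 -175. ]; front y at x 30 [-177.2 -175.8]; front y at x 50 [-176.9 -175.5]; front y at x 70 [-174.6 -173.1]; 
y -165 x range -79.3 79.3
y -150 x range -78.6 79.6
y -135 x range -75.5 79.6
y -90 x range 62.1 80.7
y -75 x range 61.6 77.3
44
[[-65, -126, 49], [-62, -123, 51], [-61, -93, 51], [-61, -106, 50], [-60, -96, 48], [-39, -91, 56], [-38, -128, 54], [-37, -97, 56], [-35, -91, 57], [-33, -97, 53], [-33, -98, 57], [33, -96, 52], [35, -132, 58], [36, -93, 59], [37, -98, 54], [39, -131, 50], [39, -131, 54], [40, -96, 53], [61, -109, 52], [63, -100, 50], [63, -130, 48], [64, -104, 49]]
```

In the side camera's frame, the pair's centre is x -0.5 and its front face y -124 (expected -124). The nest's centre is x about +0.3, y about -111.5, so the pair is aligned to within about 1 mm. Lowering.

```bash
python3 -m creep '[[[-0.015,0.01,0.2],[0,0,0],-1],[[0,0,0.25],[0,0,0],-1],[[0,0,0.25],[0,0,0],-1],[[0,0,0.1],[0,0,0],-1],[[0,0,0],[0,0,0],-1],[[0,0,0],[0,0,0],-1]]' 50; python3 to.py 524.1 64.8 53 -14;python3 -m creep '[[[0,0,0.06],[0,0,0],-1],[[0,0,0.06],[0,0,0],-1],[[0,0,0],[0,0,0],-1],[[0,0,0],[0,0,0],-1]]' 50; python3 to.py 524.1 64.8 53 -14
```

```text
clock: 8.35
position: [526.2, 64.4, 61.7]
tool_rot: [0.123, 0.992, 0.0, 0.0]
wrist_force: [0.1, 0.5, -1.7]
gripper_width: 0.268
grasp_force: 50.0
t 8.35 pos [526.2  64.4  61.7] bar yaw -14.13 tilt(rv xy) [0.0001 0.0004] F [ 0.1  0.5 -1.7] w 23.3 g 50.0 q6 -2.25
turn z units -0.02 shift units [ 0.043 -0.003  0.173]
clock: 8.75
position: [525.9, 64.4, 55.6]
tool_rot: [0.123, 0.992, -0.0, 0.0]
wrist_force: [-0.2, -0.6, -2.5]
gripper_width: 0.266
grasp_force: 50.0
t 8.75 pos [525.9  64.4  55.6] bar yaw -14.14 tilt(rv xy) [-0.  0.] F [-0.2 -0.6 -2.5] w 23.2 g 50.0 q6 -2.25
turn z units -0.02 shift units [ 0.037 -0.     0.052]
```

```bash
python3 -m creep '[[[0,0,0.03],[0,0,0],-1],[[0,0,0.015],[0,0,0],-1],[[0,0,0],[0,0,0],-1],[[0,0,0],[0,0,0],-1]]' 50; python3 to.py 524.1 64.8 53 -14; python3 - <<'E'
from m import *
p,d,P=cloud("side")
cv2.imwrite("pics/nest2.png",cv2.resize(p[165:215,205:275][...,::-1],None,fx=10,fy=10,interpolation=cv2.INTER_CUBIC))
E
```

```text
clock: 9.15
position: [526.0, 64.4, 53.3]
tool_rot: [0.123, 0.992, 0.0, 0.0]
wrist_force: [0.2, -0.6, -1.6]
gripper_width: 0.267
grasp_force: 50.0
t 9.15 pos [526.   64.4  53.3] bar yaw -14.14 tilt(rv xy) [0. 0.] F [ 0.2 -0.6 -1.6] w 23.2 g 50.0 q6 -2.25
turn z units -0.02 shift units [ 0.038 -0.001  0.006]
```

View pics/nest2.png

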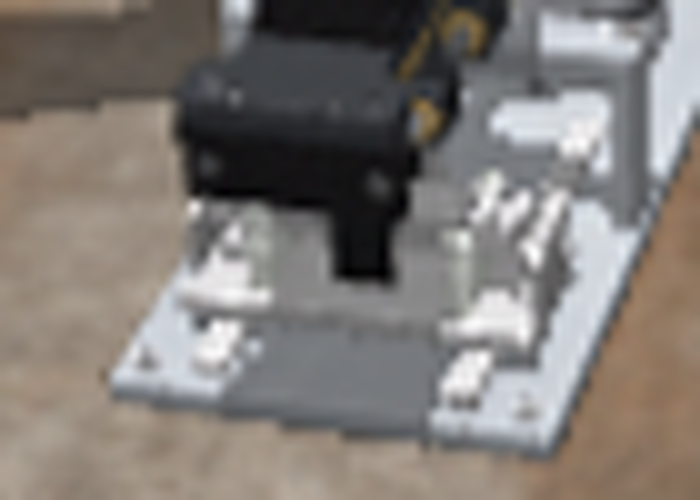

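The finger is at (360,245), and the bar ends (215,235 and 500,200) lie between the lips and inside the end plates. There is no contact yet, so I'll lower a little more.

```bash
python3 -m creep '[[[0,0,0.016],[0,0,0],-1],[[0,0,0],[0,0,0],-1],[[0,0,0],[0,0,0],-1]]' 50; python3 -m creep '[[[0,0,0.012],[0,0,0],-1],[[0,0,0],[0,0,0],-1],[[0,0,0],[0,0,0],-1]]' 50
```

```text
clock: 9.5
position: [526.1, 64.4, 53.0]
tool_rot: [0.123, 0.992, 0.0, 0.0]
wrist_force: [-1.7, -0.8, 2.8]
gripper_width: 0.269
grasp_force: 50.0
clock: 9.8
position: [526.1, 64.4, 52.9]
tool_rot: [0.123, 0.992, 0.0, 0.0]
wrist_force: [-3.4, 0.8, 6.7]
gripper_width: 0.267
grasp_force: 50.0
```

Seated. Releasing with a small opening.

```bash
python3 -m creep '[[[0,0,-0.01],[0,0,0],-1],[[0,0,0],[0,0,0],-0.4],[[0,0,0],[0,0,0],-0.25],[[0,0,0],[0,0,0],-0.15],[[0,0,0],[0,0,0],-0.15],[[0,0,0],[0,0,0],-0.15]]' 10;  python3 to.py 524.1 64.8 53 -14
```

```text
clock: 10.4
position: [525.9, 64.3, 52.3]
tool_rot: [0.123, 0.992, -0.0, -0.0]
wrist_force: [0.1, 0.3, 0.4]
gripper_width: 0.417
grasp_force: 0.0
t 10.4 pos [525.9  64.3  52.3] bar yaw -14.14 tilt(rv xy) [-0.0001 -0.0001] F [0.1 0.3 0.4] w 36.2 g 0.0 q6 -2.25
turn z units -0.02 shift units [ 0.038 -0.    -0.015]
```

```bash
python3 -m creep '[[[0,0,-0.1],[0,0,0],-0.15],[[0,0,-0.2],[0,0,0],-0.15],[[0,0,-0.3],[0,0,0],-0.15],[[0,0,-0.5],[0,0,0],0],[[0,0,-0.6],[0,0,0],0.5],[[0,0,-0.5],[0,0,0],0.5],[[0,0,-0.3],[0,0,0],0.5],[[0,0,0],[0,0,0],0.5]]' 10;  python3 to.py 563.5 225.3 92 -14; python3 - <<'E'
from m import *
p,d,P=cloud("side");np.savez("side3.npz",p=p,P=P)
cv2.imwrite("pics/placed.png",cv2.resize(p[160:215,205:285][...,::-1],None,fx=9,fy=9,interpolation=cv2.INTER_CUBIC))
E
```

```text
clock: 11.2
position: [527.5, 64.9, 180.8]
tool_rot: [0.123, 0.992, 0.002, 0.003]
wrist_force: [0.2, -0.2, -0.6]
gripper_width: 0.725
grasp_force: 0.0
t 11.2 pos [527.5  64.9 180.8] bar yaw -14.11 tilt(rv xy) [0.0039 0.0059] F [ 0.2 -0.2 -0.6] w 63.1 g 0.0 q6 -2.25
turn z units -0.02 shift units [0.077 3.288 1.777]
```

View pics/placed.png

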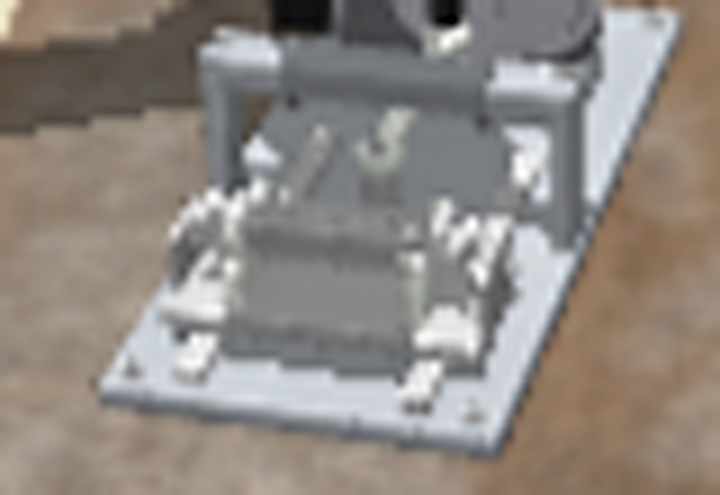

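The pair lies flat and side by side in the nest, from about (190,225) to (490,235). That was my last picture, so from here I'll use numbers only. On to the knob.

```bash
python3 -m creep '[[[0.01,0.3,0],[0,0,0],0.3],[[0.01,0.6,0.1],[0,0,0],0.3],[[0.02,0.8,0.1],[0,0,0],0.3],[[0.02,0.8,0.1],[0,0,0],0.3],[[0.01,0.5,0.2],[0,0,0],0.3],[[0.01,0.29,0.1],[0,0,0],0.3],[[0,0,0],[0,0,0],0.3],[[0,0,0],[0,0,0],0.3]]' 10;  python3 to.py 563.5 225.3 92 -14; python3 - <<'E'
from m import *
p,d,P=cloud("side")
for lo,hi in((60,80),(80,100),(100,112)):
    Q=P[140:185,230:290].reshape(-1,3); Q=Q[(Q[:,2]>lo)&(Q[:,2]<hi)&(np.hypot(Q[:,0]-563,Q[:,1]-225)<22)]
    if len(Q):print(lo,len(Q),Q.min(0).round(1),Q.max(0).round(1),Q.mean(0).round(1))
E
```

```text
clock: 12.05
position: [561.7, 224.4, 146.7]
tool_rot: [0.123, 0.992, -0.001, -0.001]
wrist_force: [0.2, 0.3, 0.8]
gripper_width: 0.647
grasp_force: 0.0
t 12.05 pos [561.7 224.4 146.7] bar yaw -14.13 tilt(rv xy) [-0.0017 -0.0013] F [0.2 0.3 0.8] w 56.3 g 0.0 q6 -2.46
turn z units -0.02 shift units [-0.031  0.026  1.093]
60 17 [556.6 210.7  61.2] [568.4 227.2  78.1] [562.4 221.8  69.6]
80 21 [557.1 214.5  80.4] [568.9 227.6  99.9] [563.2 220.8  90.4]
100 9 [557.6 212.5 101.8] [569.1 230.6 111.9] [563.6 222.1 105.8]
```

```bash
python3 -m creep '[[[-0.03,0.04,0],[0,0,0],0.3],[[0,0,0.3],[0,0,0],0.3],[[0,0,0.3],[0,0,0],0.3],[[0,0,0.3],[0,0,0],0.3],[[0,0,0.19],[0,0,0],0.3],[[0,0,0],[0,0,0],0.3],[[0,0,0],[0,0,0],0]]' 10; python3 to.py 563.3 226 92 -14;  python3 -m creep '[[[0,0,0],[0,0,0],-0.4],[[0,0,0],[0,0,0],-0.5],[[0,0,0],[0,0,0],-1],[[0,0,0],[0,0,0],-1],[[0,0,0],[0,0,0],-1],[[0,0,0],[0,0,0],-1]]' 8; python3 to.py 563.3 226 92 -14
```

```text
clock: 12.8
position: [564.6, 226.2, 93.5]
tool_rot: [0.123, 0.992, 0.0, 0.0]
wrist_force: [0.3, -0.1, 0.6]
gripper_width: 0.617
grasp_force: 0.0
t 12.8 pos [564.6 226.2  93.5] bar yaw -14.16 tilt(rv xy) [0.0005 0.0008] F [ 0.3 -0.1  0.6] w 53.7 g 0.0 q6 -2.47
turn z units -0.02 shift units [ 0.025 -0.011  0.03 ]
clock: 13.4
position: [564.3, 226.7, 93.0]
tool_rot: [0.123, 0.992, 0.0, 0.0]
wrist_force: [-0.2, 0.1, 0.2]
gripper_width: 0.182
grasp_force: 8.0
t 13.4 pos [564.3 226.7  93. ] bar yaw -14.13 tilt(rv xy) [0.0006 0.0003] F [-0.2  0.1  0.2] w 15.9 g 8.0 q6 -2.47
turn z units -0.02 shift units [ 0.016 -0.019  0.021]
```

Knob held (15.9 mm). First quarter turn clockwise, heading toward the feeder's -x (which is tool +x) and +y.

```bash
python3 -m creep '[[[0.207,0.027,0],[0,0,0],-1],[[0.193,0.080,0],[0,0,0],-1],[[0.166,0.127,0],[0,0,0],-1],[[0.127,0.166,0],[0,0,0],-1],[[0.080,0.193,0],[0,0,0],-1],[[0.027,0.207,0],[0,0,0],-1],[[0,0,0],[0,0,0],-1],[[0,0,0],[0,0,0],-1]]' 20; python3 to.py 535.2 275.1 92 -14.1
```

```text
clock: 14.2
position: [535.4, 276.3, 93.0]
tool_rot: [0.123, 0.992, 0.001, 0.0]
wrist_force: [3.8, 0.5, -0.0]
gripper_width: 0.173
grasp_force: 20.0
t 14.2 pos [535.4 276.3  93. ] bar yaw -14.09 tilt(rv xy) [0.0012 0.0005] F [ 3.8  0.5 -0. ] w 15.1 g 20.0 q6 -2.56
turn z units 0.0 shift units [-0.003 -0.024  0.021]
```

```bash
python3 -m creep '[[[-0.027,0.207,0],[0,0,0],-1],[[-0.080,0.193,0],[0,0,0],-1],[[-0.127,0.166,0],[0,0,0],-1],[[-0.166,0.127,0],[0,0,0],-1],[[-0.193,0.080,0],[0,0,0],-1],[[-0.207,0.027,0],[0,0,0],-1],[[0,0,0],[0,0,0],-1],[[0,0,0],[0,0,0],-1]]' 20; python3 to.py 583.7 304.2 92 -14.1
```

```text
clock: 15.0
position: [585.1, 304.0, 93.0]
tool_rot: [0.123, 0.992, 0.001, 0.001]
wrist_force: [1.7, -1.3, 2.3]
gripper_width: 0.176
grasp_force: 20.0
t 15.0 pos [585.1 304.   93. ] bar yaw -14.19 tilt(rv xy) [0.0017 0.0017] F [ 1.7 -1.3  2.3] w 15.3 g 20.0 q6 -2.54
turn z units -0.01 shift units [ 0.028 -0.003  0.021]
```

```bash
python3 -m creep '[[[-0.207,-0.027,0],[0,0,0],-1],[[-0.193,-0.080,0],[0,0,0],-1],[[-0.166,-0.127,0],[0,0,0],-1],[[-0.127,-0.166,0],[0,0,0],-1],[[-0.080,-0.193,0],[0,0,0],-1],[[-0.027,-0.207,0],[0,0,0],-1],[[0,0,0],[0,0,0],-1],[[0,0,0],[0,0,0],-1]]' 20; python3 to.py 612.8 255.7 92 -14.1;  python3 -m creep '[[[0.027,-0.207,0],[0,0,0],-1],[[0.080,-0.193,0],[0,0,0],-1],[[0.127,-0.166,0],[0,0,0],-1],[[0.166,-0.127,0],[0,0,0],-1],[[0.193,-0.080,0],[0,0,0],-1],[[0.207,-0.027,0],[0,0,0],-1],[[0,0,0],[0,0,0],-1],[[0,0,0],[0,0,0],-1]]' 20; python3 to.py 564.3 226.6 92 -14.1
```

```text
clock: 15.8
position: [612.4, 253.8, 93.0]
tool_rot: [0.124, 0.992, -0.001, -0.001]
wrist_force: [-3.8, -0.2, 5.4]
gripper_width: 0.175
grasp_force: 20.0
t 15.8 pos [612.4 253.8  93. ] bar yaw -14.21 tilt(rv xy) [-0.0015 -0.0014] F [-3.8 -0.2  5.4] w 15.2 g 20.0 q6 -2.46
turn z units -0.02 shift units [0.001 0.039 0.02 ]
clock: 16.6
position: [563.5, 226.8, 93.0]
tool_rot: [0.123, 0.992, 0.0, -0.0]
wrist_force: [-0.5, 4.7, 2.3]
gripper_width: 0.173
grasp_force: 20.0
t 16.6 pos [563.5 226.8  93. ] bar yaw -14.1 tilt(rv xy) [ 0.0002 -0.0002] F [-0.5  4.7  2.3] w 15.1 g 20.0 q6 -2.47
turn z units -0.0 shift units [-0.016 -0.     0.02 ]
```

```bash
python3 -m creep '[[[0,0,0],[0,0,0],-1],[[0,0,0],[0,0,0],-0.5],[[0,0,0],[0,0,0],-0.1],[[0,0,0],[0,0,0],0.3],[[0,0,0],[0,0,0],0.3],[[0,0,0],[0,0,0],0.3],[[0,0,0],[0,0,0],0.3]]' 5; python3 to.py 564.3 226.6 92 -14.1; python3 -m creep '[[[0,0,-0.2],[0,0,0],0.3],[[0,0,-0.4],[0,0,0],0.3],[[0,0,-0.48],[0,0,0],0.3],[[0,0,0],[0,0,0],0.3]]' 5;  python3 - <<'E'
from m import *
p,d,P=cloud("side")
for lo,hi in((60,80),(80,100),(100,112)):
    Q=P[140:185,230:290].reshape(-1,3); Q=Q[(Q[:,2]>lo)&(Q[:,2]<hi)&(np.hypot(Q[:,0]-563,Q[:,1]-225)<22)]
    if len(Q):print(lo,len(Q),Q.min(0).round(1),Q.max(0).round(1),Q.mean(0).round(1))
E
```

```text
clock: 17.3
position: [564.1, 226.1, 92.8]
tool_rot: [0.123, 0.992, -0.0, -0.0]
wrist_force: [-0.0, -0.1, 0.1]
gripper_width: 0.601
grasp_force: 0.0
t 17.3 pos [564.1 226.1  92.8] bar yaw -14.16 tilt(rv xy) [-0.0005 -0.0003] F [-0.  -0.1  0.1] w 52.3 g 0.0 q6 -2.47
turn z units -0.01 shift units [-0.002  0.01   0.015]
clock: 17.7
position: [566.4, 227.6, 151.5]
tool_rot: [0.123, 0.992, 0.002, 0.003]
wrist_force: [-0.4, 0.1, 0.0]
gripper_width: 0.648
grasp_force: 0.0
60 18 [556.7 215.6  62.1] [568.5 225.1  79.1] [562.6 220.5  70.7]
80 20 [557.  214.8  80.1] [569.  226.2  99.8] [563.1 221.3  90.7]
100 10 [557.6 216.7 102.5] [569.  229.3 109.6] [563.4 223.3 105.8]
```

The knob is back within measurement noise. I'll retreat and check against the initial images.

```bash
python3 -m creep '[[[0,0,-0.5],[0,0,0],0.3],[[0,0,-0.7],[0,0,0],0.3],[[0,0,-0.6],[0,0,0],0.3],[[0.1,-0.4,0],[0,0,0],0.3],[[0.1,-0.7,0],[0,0,0],0.3],[[0.1,-0.7,0],[0,0,0],0.3],[[0.1,-0.7,0],[0,0,0],0.3],[[0.1,-0.7,0],[0,0,0],0.3]]'; python3 -m creep '[[[0,-0.7,0],[0,0,0],0.3],[[0,-0.7,0],[0,0,0],0.3],[[0,-0.7,0],[0,0,0],0.3],[[0,-0.7,0],[0,0,0],0.3],[[0,-0.7,0],[0,0,0],0.3],[[0,-0.7,0],[0,0,0],0.3],[[0,-0.7,0],[0,0,0],0.3],[[0,-0.4,0],[0,0,0],0.3]]'; python3 -m creep '[[[0,-0.7,0],[0,0,0],0.3],[[0,-0.7,0],[0,0,0],0.3],[[0,-0.7,0],[0,0,0],0.3],[[0,-0.3,0],[0,0,0],0.3],[[0,0,0],[0,0,0],0.3],[[0,0,0],[0,0,0],0.3]]'; python3 - <<'E'
from m import *
X=np.array([np.cos(np.radians(-14)),np.sin(np.radians(-14))]);Y=np.array([-X[1],X[0]]);O=np.array([550.7,173.5])
f=lambda P:np.stack([(P[...,:2]-O)@X,(P[...,:2]-O)@Y,P[...,2]],-1)
for n,w,nw in(("top",(205,265,140,195),(190,262,205,265)),("side",(140,200,230,290),(145,215,205,290))):
    p,d,P=cloud(n);A=np.load(n+".npz")
    for t,pp,PP in(("before",A["p"],A["P"]),("after",p,P)):
        m=comp(PP,w,98,115);F=f(PP);print(n,t,"knob",m.sum(),F[m].mean(0).round(1))
        k=F[(F[...,2]>50)&(F[...,2]<72)&(abs(F[...,0])<70)&(F[...,1]<-75)&(F[...,1]>-150)]
        if len(k)>3: print("   nest+bars",len(k),k.min(0).round(0),k.max(0).round(0),"hi>57:",(k[:,2]>57).sum(),"mean",k.mean(0).round(1))
        k=F[(F[...,2]>56)&(F[...,2]<64)&(abs(F[...,0])<25)&(F[...,1]<-75)&(F[...,1]>-150)]
        if len(k): print("   bar mid",len(k),"y",np.percentile(k[:,1],[0,5,95,100]).round(1),"z",np.median(k[:,2]).round(1))
    df=cv2.absdiff(cv2.cvtColor(p,7),cv2.cvtColor(A["p"],7))[w[0]:w[1],w[2] if n=="top" else 205:w[3]]
    print(n,"max grey diff in wheel area",df.max(),(df>40).sum())
s=bot.sense();print(s["position"],s["clock"])
E
```

```text
clock: 18.55
position: [499.6, 76.1, 236.3]
tool_rot: [0.123, 0.992, -0.0, -0.001]
wrist_force: [0.3, -0.4, 0.3]
gripper_width: 0.65
grasp_force: 0.0
clock: 19.35
position: [434.7, -181.3, 236.4]
tool_rot: [0.124, 0.992, 0.0, -0.001]
wrist_force: [-0.1, 0.3, 0.1]
gripper_width: 0.65
grasp_force: 0.0
clock: 19.95
position: [406.3, -295.8, 236.3]
tool_rot: [0.124, 0.992, 0.0, -0.001]
wrist_force: [-0.6, 0.1, -0.1]
gripper_width: 0.649
grasp_force: 0.0
top before knob 24 [ -1.9  56.1 105.5]
   nest+bars 53 [ -65. -131.   50.] [ 63. -86.  63.] hi>57: 10 mean [   4.7 -108.9   54.6]
top after knob 25 [ -2.2  56.3 105.6]
   nest+bars 362 [ -66. -130.   50.] [ 62. -86.  67.] hi>57: 248 mean [  -2.2 -109.7   58.4]
   bar mid 114 y [-122.1 -121.   -99.2  -97.9] z 59.7
top max grey diff in wheel area 17 0
side before knob 13 [ -0.5  52.5 103.4]
   nest+bars 33 [ -63. -135.   50.] [ 65. -88.  59.] hi>57: 6 mean [   5.6 -111.3   53.9]
side after knob 14 [  0.3  51.3 103.7]
   nest+bars 197 [ -63. -134.   50.] [ 63. -90.  62.] hi>57: 124 mean [ 1.000e-01 -1.161e+02  5.730e+01]
   bar mid 57 y [-126.1 -125.3 -101.5  -99.9] z 59.4
side max grey diff in wheel area 189 294
[ 406.79048614 -295.23006198  236.67811598] 20.05
```

The wheel image is unchanged from the start and the knob is home. The pair is seated level (tops at 60 mm) in the nest. Handing in.

```bash
python3 -c "
from bench import bot
print(bot.close_job())"
```

```text
the job is handed in; nothing more can be done
None
```

The two long bars sit side by side in the nest, the handwheel has made one full clockwise turn with the knob back at its start to within camera noise, and the job was handed in at about 20 s; no verdict was returned.

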